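# Shim the rocking microscope

## Robot

A 6-joint arm with a two-finger parallel gripper is mounted at the origin on the work surface. World frame = base frame: x ahead of the robot, y to its left, z up, the work surface at z = 0. Lengths are in mm, angles in rad, forces in N, time in s.
With the tool pointing down it reaches from about 425 to 1125 mm from the base axis. Payload 14.9 kg.
Tool frame: the origin (TCP) lies at the very end of the fingers, on their centre line; the grasp point (between the pads) lies 19 mm behind it (env.hold_point_z is the distance from the TCP to the grasp point, in mm); z points along the fingers, y is the line along which they close (so a half turn about z gives the same grasp; the last joint's range is limited). The gripper opens to 91 mm and grips with 3 to 60 N. Pads are 32 mm wide; open, the fingers measure 118 mm over their backs; the gripper's body (76 mm by 178 mm) begins 60 mm behind the grasp point.
Start: joints at [1.105, 0.379, 1.734, -0, 1.028, -0.033], TCP at [293.598, 635.466, 184.732] pointing down, gripper open.
Joint ranges: [-2.77, 2.77], [-0.74, 2.19], [0, 2.66], [-1.06, 4.2], [0.31, 2.87], [-3.08, 3.08]. Speed limits (rad/s): [1.89, 1.89, 2.39, 3.14, 3.14, 3.14].

## Interface

Orientations are given as a 3x3 rotation matrix whose columns are the frame's x, y, z axes.
In Python, from plant import env, vision gives the robot as it stands.
- The arm moves only by the tool servo_tool, never from a script. Its argument "motion" is a list of rows, each an object of numbers: "claw": the opening, from 0 (shut) to 1 (fully open); "x", "y", "z": the shift along the world's x, y, z in cm; "ax", "ay", "az": the turn, a rotation vector about the world's x, y, z in rad. A call has 1 to 20 rows; each row shifts and turns the commanded pose from where the row before left it; what a row does not reach is not made up. A row lasts 1/12 s, in which the tool goes at most 41.7 mm and 7.16 degrees, less where a joint would pass 70% of its speed; a pose out of reach is approached as far as the arm can. A call with a gripper value outside its range is refused whole. The fingers move at their own pace and stop on an object; "force" is the grip in N (left out, the last holds). Time passes only in rows, so rows that do not move let the fingers close. It gives the time, the measured TCP pose, the force, the opening and the grip force at its end, in the units of the state.
- env.read_state(): the state, without advancing time (a new reading comes with each control period).
- vision.read_camera(name): name is "side" or "top" or "wrist"; returns a dict with "img" (384x512x3 uint8, red, green, blue), "camera_matrix" (3x3 intrinsics, pixels), "distortion" ([k1, k2, p1, p2, k3] as OpenCV has them; the pictures are not rectified), "R" (3x3) and "t" (3): a world point X has camera coordinates R X + t. Camera axes: x right, y down, z forward; pixel columns grow to the right and rows downward; lengths in mm; the calibration is good to about 2 mm. A picture is of the moment at which its call begins. There is no depth.
- env.close_job(): hands the job in; it is judged then, once.
The state is a dict: "clock": time; "joint_positions": joint angles; "joint_velocities": joint speeds; "tau": joint torques, N m; "ee_pos": TCP position; "tcp_rot": TCP orientation; "force": force on the tool from outside, world axes, zero at the start; "moment": the same for the moment, N m; "grip_width": finger opening in mm; "grasp_force": force on a finger pad.
Only numpy, scipy, OpenCV 4.12 (cv2) and the standard library are available. Lean on these libraries where they do the work, as an engineer would, in place of code of your own. Each camera call takes 0.05 s, during which the arm holds its last target. There are 200 camera calls.

## Task

The microscope rocks because one foot has lost its pad. With the fingertips, push the black wedge along the desk, thin edge first, squarely under that short foot until it is just snug, without tilting the microscope or shoving it along; then press down firmly on the corner of the base above that foot to check that it no longer rocks. Do not pick anything up, and leave the bottle, the specimen puck and the specimen tray where they are.

Things in the scene. Friction and masses are not known exactly. Their poses are not given: they have to be found in the camera images.
- microscope: White inverted microscope, loose, 3 to 4.5 kg. Origin on the desk under the centre of its base, z up. Base 200 (x) by 240 mm (y), 22 to 57 mm above the desk, on feet 28 mm in diameter at x = +-80, y = +-100 mm: three of rubber stand on the desk (it stands level), the one at (+80, +100) is a short steel stub. Tall parts (up to 245 mm) are all at y below +15 mm; the rest of the base is bare on top
- short_foot (a point): Centre of the underside of the short foot (flat disc 28 mm in diameter), 8 mm above the desk; the base's edges are 20 mm farther out in x and y. If this corner is pressed with nothing under the foot, the microscope rocks onto it
- base_corner (a point): Point on the flat top of the base, straight above the short foot, 57 mm above the desk: where to press, firmly: about 10 to 20 N
- wedge: Loose black rubber wedge, 110 (x) by 50 mm (y), about 90 g, flat on the desk on the +y side of the base, thin edge roughly towards the short foot. Origin at the centre of its underside; x points to the thin edge (2 mm thick, at x = +55 mm). The top slopes evenly up to 18 mm at the back. It slides with under 1.5 N until it touches the foot, and does not slip back when let go
- wedge_back (a point): Middle of the wedge's upright back face (50 mm wide, 18 mm high), 9 mm above the desk: where to push. Its x axis is the wedge's. At first touch the foot's centre is about 83 mm ahead of it; over the next 8 mm or so of travel the push rises steadily to 10 to 20 N, then the microscope begins to slide along with it; 4 to 10 N is snug
- oil_bottle: Bystander: small amber bottle, 34 mm in diameter, 75 mm high; origin under its centre
- specimen_puck: Bystander: black moulded specimen, 32 mm in diameter, 20 mm high; origin under its centre
- specimen_tray: Bystander: grey tray of specimens, 85 by 85 mm, 28 mm high; origin under its centre
Mind the look-alikes: they are no part of the job. Of the things that look like the wedge, the middle-sized one is meant.

How it is judged:
By the outcome, as a careful person would: the job done as asked, in the order asked, and still so for the second after the job is handed in, with the robot touching nothing.
It also fails if it takes over 69 s, if anything falls off the work surface, if the arm or the gripper's body presses on something with over 40 N, if the wrist force passes 120 N, or if a joint passes its speed limit or range.

## Working session

There is one attempt and no reset: what is moved stays moved. The work goes in short steps, Python scripts to look and compute and a tool call to move; the robot and the scene stay as the last step left them, time stands still between calls to the robot, and variables do not carry over. Pictures are saved under pics/ and viewed, at most 10 in all, crops included, and the job is handed in when it is done.

Besides the shell and the picture viewer there is one more tool, called after "Request:" by a JSON object that holds its "op" and its "data", one argument or row to a line. servo_tool: Moves the arm, as the interface text tells. Its arguments: {"type":"object","properties":{"motion":{"type":"array"},"force":{"type":"number"}},"required":["motion"]}

```bash
mkdir -p pics; cat > h.py <<'E'
import numpy as np, cv2
from plant import env, vision
def save(c,name):
    d=vision.read_camera(c); cv2.imwrite(f'pics/{name}.png',cv2.cvtColor(d['img'],cv2.COLOR_RGB2BGR)); np.savez(f'pics/{name}.npz',K=d['camera_matrix'],D=d['distortion'],R=d['R'],t=d['t']); return d
def ray(name,uv,z):
    d=np.load(f'pics/{name}.npz'); R,t=d['R'],d['t'].ravel()
    u=cv2.undistortPoints(np.array(uv,float).reshape(-1,1,2),d['K'],d['D']).reshape(-1,2)
    C=-R.T@t; r=np.c_[u,np.ones(len(u))]@R
    return C+r*((z-C[2])/r[:,2])[:,None]
def proj(name,X):
    d=np.load(f'pics/{name}.npz'); return cv2.projectPoints(np.array(X,float).reshape(-1,1,3),cv2.Rodrigues(d['R'])[0],d['t'],d['K'],d['D'])[0].reshape(-1,2)
E
python3 - <<'E'
from h import *
a=[cv2.imread(f'pics/{c}0.png') for c in ('top','side') if save(c,c+'0') is not None]
save('wrist','wrist0')
for c in('top','side'):
    d=np.load(f'pics/{c}0.npz');print(c,-d['R'].T@d['t'].ravel(),d['R'].round(2).tolist(),d['K'][0,0])
cv2.imwrite('pics/t0.png',cv2.resize(a[0],(800,600),interpolation=cv2.INTER_CUBIC))
cv2.imwrite('pics/s0.png',cv2.resize(a[1],(800,600),interpolation=cv2.INTER_CUBIC))
s=env.read_state();print(s['clock'],s['tcp_rot'],s['force'])
E
```

```text
top [509.95197547 -12.71140403 798.34900202] [[-0.0, -1.0, 0.03], [-1.0, 0.0, -0.07], [0.07, -0.03, -1.0]] 387.7784708565331
side [488.83330723 686.28686339 790.75162106] [[-0.99, -0.14, 0.01], [-0.11, 0.7, -0.71], [0.09, -0.7, -0.7]] 441.3599281885398
0.15 [[-9.07802481e-01  4.19397802e-01 -3.73876300e-04]
 [ 4.19397967e-01  9.07802188e-01 -7.29156094e-04]
 [ 3.35992600e-05 -8.18732671e-04 -9.99999664e-01]] [ 0.91197195  0.26942434 -0.22621858]
```

View pics/t0.png

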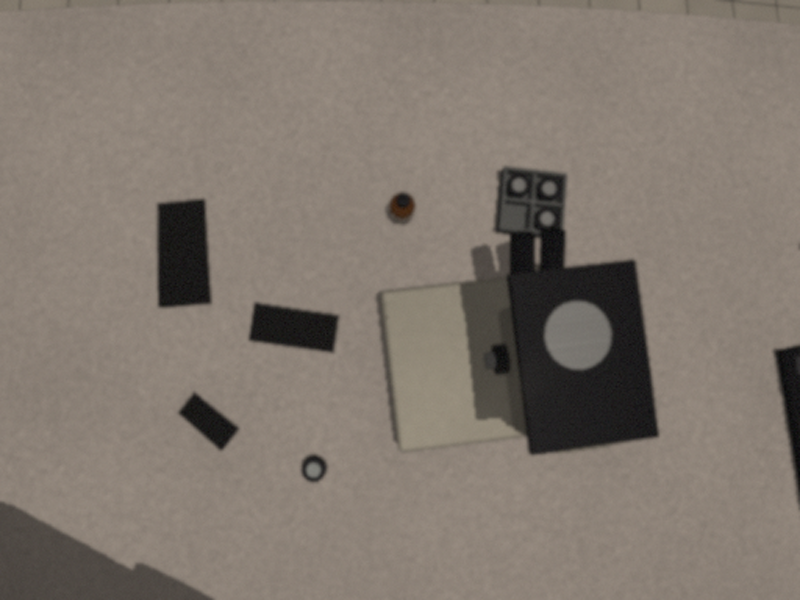

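View pics/s0.png

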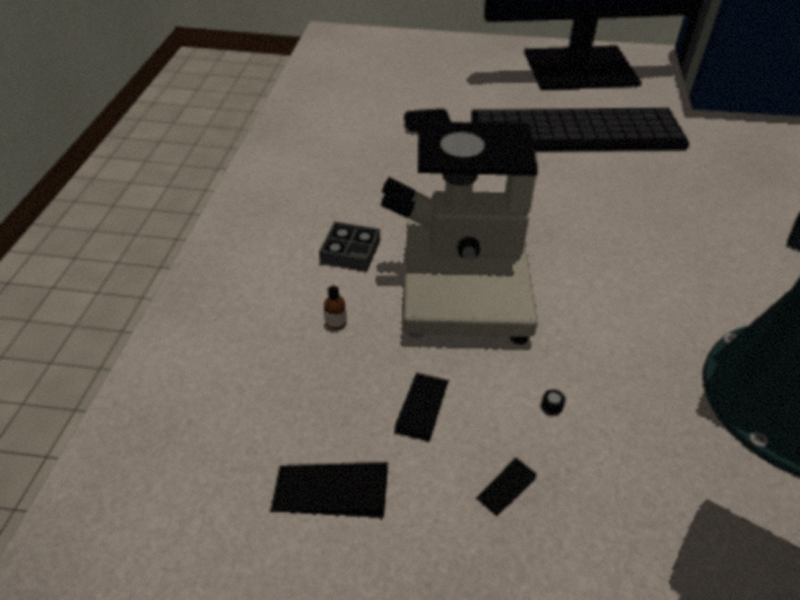

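The top view has three wedge look-alikes: large (184,253), middle (294,327) and small (209,421). The middle one is the wedge. The base's bare end points left (+y), so the short foot is under the top-left corner (380,292), which is the front-left corner (410,330) in the side view.

```bash
python3 - <<'E'
from h import *
t=cv2.imread('pics/top0.png');s=cv2.imread('pics/side0.png')
def crop(i,x,y,w,h): 
    c=cv2.resize(i[y:y+h,x:x+w],(800,int(800*h/w)),interpolation=cv2.INTER_CUBIC); return np.clip(c.astype(float)*1.7,0,255).astype('uint8')
cv2.imwrite('pics/tc.png',crop(t,150,170,128,96)) # scale 6.25
cv2.imwrite('pics/sc.png',crop(s,240,170,128,96))
# wedge outline by threshold top & side
for n,i,seed in(('top0',t,(188,209)),('side0',s,(270,260))):
    g=cv2.cvtColor(i,cv2.COLOR_BGR2GRAY); m=(g<60).astype('uint8'); _,l,st,c=cv2.connectedComponentsWithStats(m)
    k=l[seed[1],seed[0]]; cn=max(cv2.findContours((l==k).astype('uint8'),0,1)[0],key=cv2.contourArea)
    print(n,st[k],c[k],cv2.minAreaRect(cn)); q=cv2.approxPolyDP(cn,4,True).reshape(-1,2);print(q.tolist(),ray(n,q,0).round(0).tolist())
E
```

```text
top0 [ 160  195   56   30 1212] [187.52557756 209.26072607] ((187.5399932861328, 209.22000122070312), (53.17443084716797, 22.91025733947754), 8.130102157592773)
[[163, 195], [160, 216], [212, 223], [214, 202]] [[567.0, 147.0, 0.0], [523.0, 152.0, 0.0], [509.0, 45.0, 0.0], [552.0, 41.0, 0.0]]
side0 [253 239  34  44 934] [269.29657388 260.46252677] ((268.89459228515625, 259.96759033203125), (23.89447784423828, 41.90724182128906), 17.10272979736328)
[[266, 239], [253, 277], [273, 282], [286, 244]] [[554.0, 39.0, 0.0], [568.0, 147.0, 0.0], [524.0, 153.0, 0.0], [507.0, 47.0, 0.0]]
```

View pics/tc.png

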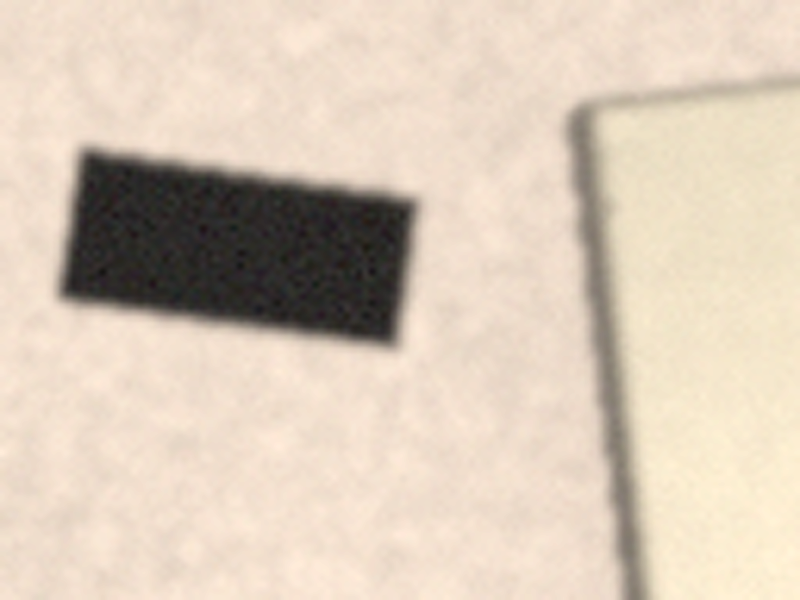

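View pics/sc.png

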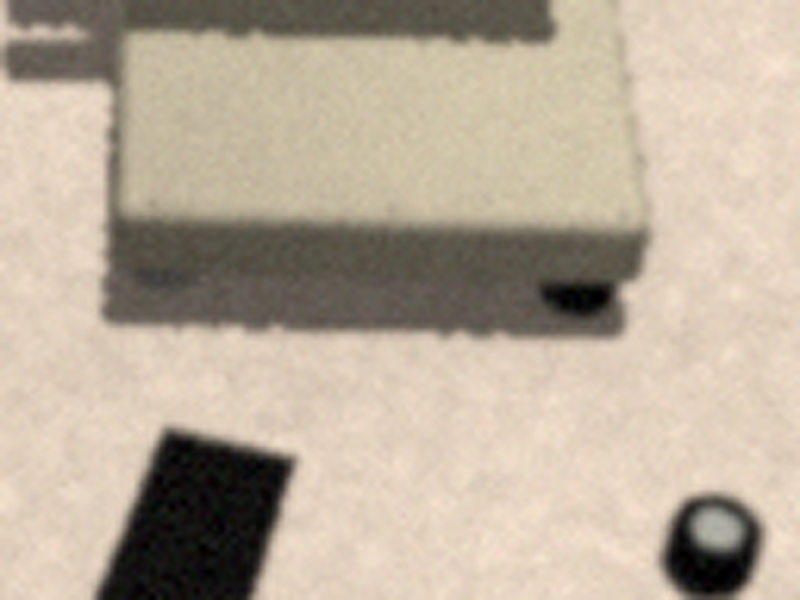

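The crops confirm the middle wedge, with its thin edge facing the base. The grey steel stub shows at side crop (165,275) and the rubber foot at (577,293). Next I compute the poses.

```bash
python3 - <<'E'
from h import *
T=lambda p:[(150+(x+.5)/6.25-.5,170+(y+.5)/6.25-.5) for x,y in p]
S=lambda p:[(240+(x+.5)/6.25-.5,170+(y+.5)/6.25-.5) for x,y in p]
f=ray('top0',T([(415,200),(397,346)]),2); b=ray('top0',T([(83,149),(61,297)]),18)
print('thin',f.round(1).tolist(),'back',b.round(1).tolist())
fs=ray('side0',S([(167,429),(295,457)]),2);print('thin side',fs.round(1).tolist())
w=(f.mean(0)-b.mean(0))[:2];print('wedge len',np.linalg.norm(w),'yaw',np.degrees(np.arctan2(w[1],w[0])),'backmid',b.mean(0))
tc=ray('top0',T([(592,105)])+[((402)/1.5625-.18,449/1.5625-.18)],57)
sc=ray('side0',S([(120,218),(645,229)]),57)
for n,c in(('top',tc),('side',sc)):
    d=(c[0]-c[1])[:2];L=np.linalg.norm(d);ex=d/L;ey=np.array([-ex[1],ex[0]])
    ft=c[0][:2]-20*ex-20*ey
    print(n,c.round(1).tolist(),'len',L,'yaw',np.degrees(np.arctan2(ex[1],ex[0])),'foot',ft)
# foot from side image: steel stub & rubber foot bottoms
print('rubber foot nearest bottom edge',ray('side0',S([(577,314)]),0),'stub',ray('side0',S([(165,290)]),8))
E
```

```text
thin [[552.8, 37.1, 2.0], [505.0, 42.8, 2.0]] back [[568.5, 143.3, 18.0], [520.8, 149.8, 18.0]]
thin side [[553.3, 38.5, 2.0], [505.4, 44.5, 2.0]]
wedge len 107.71690853868142 yaw -98.39291316293215 backmid [544.62576554 146.52598311  18.        ]
top [[579.0, -20.5, 57.0], [387.2, -44.5, 57.0]] len 193.35391266744347 yaw 7.118965333800683 foot [561.66653385 -42.82562794]
side [[578.7, -13.3, 57.0], [387.1, -36.8, 57.0]] len 192.99780267679995 yaw 6.9909170207208025 foot [561.28891027 -35.54837124]
rubber foot nearest bottom edge [[404.84138228 -43.36790004   0.        ]] stub [[562.30814482 -24.64887394   8.        ]]
```

The short foot is at about (562,-38), base yaw 7°. The wedge's back middle is at (544.6,146.5), with its thin edge pointing at yaw -98.4°; it should be about -83°. Plan: put the open fingers either side of the wedge and nudge it sideways onto the foot's line, then push from behind.

Request:
{"op": "servo_tool", "data": {
  "motion": [
    {"claw":1,"x":1.53,"y":-3.33,"az":-0.0803},
    {"x":1.53,"y":-3.33,"az":-0.0803},
    {"x":1.53,"y":-3.33,"az":-0.0803},
    {"x":1.53,"y":-3.33,"az":-0.0803},
    {"x":1.53,"y":-3.33,"az":-0.0803},
    {"x":1.53,"y":-3.33,"az":-0.0803},
    {"x":1.53,"y":-3.33,"az":-0.0803},
    {"x":1.53,"y":-3.33,"az":-0.0803},
    {"x":1.53,"y":-3.33,"az":-0.0803},
    {"x":1.53,"y":-3.33,"az":-0.0803},
    {"x":1.53,"y":-3.33,"az":-0.0803},
    {"x":1.53,"y":-3.33,"az":-0.0803},
    {"x":1.53,"y":-3.33,"az":-0.0803},
    {"x":1.53,"y":-3.33,"az":-0.0803},
    {"x":1.53,"y":-3.33,"az":-0.0803},
    {"x":1.53,"y":-3.33,"az":-0.0803},
    {"z":-3},
    {"z":-3},
    {"z":-2},
    {"z":0}
  ]
}}

```text
$.motion[0]: bad value
```

```bash
python3 - <<'E'
from h import *
save('wrist','w1'); i=cv2.imread('pics/w1.png')
cv2.imwrite('pics/w1b.png',np.clip(cv2.resize(i,(800,600),interpolation=cv2.INTER_CUBIC)*1.5,0,255).astype('uint8'))
s=env.read_state();print(s['ee_pos'],s['tcp_rot'],s['force'])
E
```

```text
[293.5098824  635.25627474 184.3787723 ] [[-9.07791152e-01  4.19422423e-01 -2.36404213e-04]
 [ 4.19422490e-01  9.07790997e-01 -5.30090085e-04]
 [-7.72605167e-06 -5.80364332e-04 -9.99999832e-01]] [ 0.14247151  0.61972227 -0.00724281]
```

View pics/w1b.png

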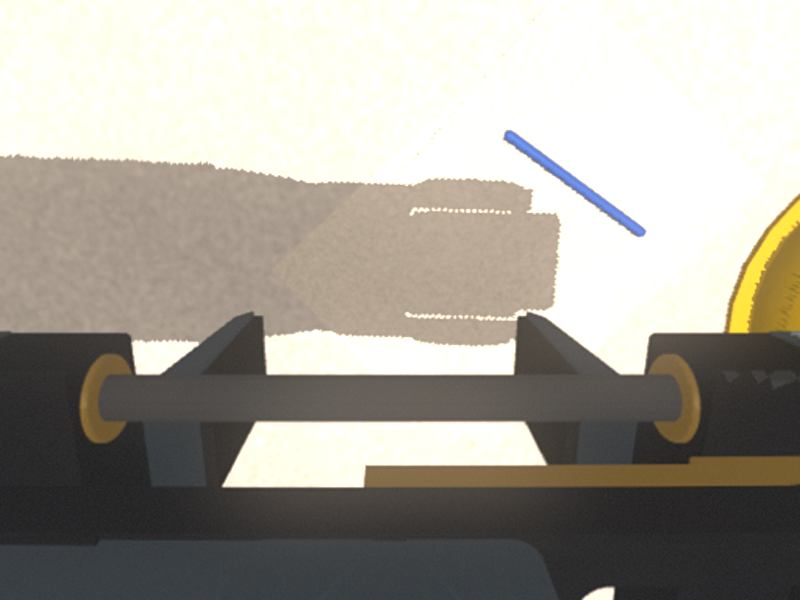

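The arm hasn't moved: the picture shows only empty desk, the shadow and a pen. The call was refused, probably because of missing keys, so I'll give all of them.

Request:
{"op": "servo_tool", "data": {
  "motion": [
    {"claw":1,"x":1.53,"y":-3.33,"z":0,"ax":0,"ay":0,"az":-0.0803}
  ]
}}

```text
clock: 0.28
ee_pos: [307.6, 605.2, 184.7]
tcp_rot: [[-0.873, 0.488, 0.0], [0.488, 0.873, 0.002], [0.001, 0.002, -1.0]]
force: [-0.0, -1.0, -0.7]
grip_width: 91.1
grasp_force: 0.0
```

Request:
{"op": "servo_tool", "data": {
  "motion": [
    {"claw":1,"x":1.53,"y":-3.33,"z":0,"ax":0,"ay":0,"az":-0.0803},
    {"claw":1,"x":1.53,"y":-3.33,"z":0,"ax":0,"ay":0,"az":-0.0803},
    {"claw":1,"x":1.53,"y":-3.33,"z":0,"ax":0,"ay":0,"az":-0.0803},
    {"claw":1,"x":1.53,"y":-3.33,"z":0,"ax":0,"ay":0,"az":-0.0803},
    {"claw":1,"x":1.53,"y":-3.33,"z":0,"ax":0,"ay":0,"az":-0.0803},
    {"claw":1,"x":1.53,"y":-3.33,"z":0,"ax":0,"ay":0,"az":-0.0803},
    {"claw":1,"x":1.53,"y":-3.33,"z":0,"ax":0,"ay":0,"az":-0.0803},
    {"claw":1,"x":1.53,"y":-3.33,"z":0,"ax":0,"ay":0,"az":-0.0803},
    {"claw":1,"x":1.53,"y":-3.33,"z":0,"ax":0,"ay":0,"az":-0.0803},
    {"claw":1,"x":1.53,"y":-3.33,"z":0,"ax":0,"ay":0,"az":-0.0803},
    {"claw":1,"x":1.53,"y":-3.33,"z":0,"ax":0,"ay":0,"az":-0.0803},
    {"claw":1,"x":1.53,"y":-3.33,"z":0,"ax":0,"ay":0,"az":-0.0803},
    {"claw":1,"x":1.53,"y":-3.33,"z":0,"ax":0,"ay":0,"az":-0.0803},
    {"claw":1,"x":1.53,"y":-3.33,"z":0,"ax":0,"ay":0,"az":-0.0803},
    {"claw":1,"x":1.53,"y":-3.33,"z":0,"ax":0,"ay":0,"az":-0.0803},
    {"claw":1,"x":0,"y":0,"z":-3,"ax":0,"ay":0,"az":0},
    {"claw":1,"x":0,"y":0,"z":-3,"ax":0,"ay":0,"az":0},
    {"claw":1,"x":0,"y":0,"z":-2,"ax":0,"ay":0,"az":0},
    {"claw":1,"x":0,"y":0,"z":0,"ax":0,"ay":0,"az":0},
    {"claw":1,"x":0,"y":0,"z":0,"ax":0,"ay":0,"az":0}
  ]
}}

```text
clock: 1.95
ee_pos: [537.9, 102.6, 104.4]
tcp_rot: [[0.146, 0.989, -0.002], [0.989, -0.146, -0.0], [-0.001, -0.002, -1.0]]
force: [0.4, 0.1, -0.9]
grip_width: 91.1
grasp_force: 0.0
```

```bash
python3 - <<'E'
from h import *
save('wrist','w2'); i=cv2.imread('pics/w2.png')
cv2.imwrite('pics/w2b.png',cv2.resize(i,(800,600),interpolation=cv2.INTER_CUBIC))
s=env.read_state();print(s['clock'],s['ee_pos'],s['tcp_rot'],s['force'])
d=np.load('pics/w2.npz');print(-d['R'].T@d['t'].ravel())
print('expected wedge corners px(800)',proj('w2',[[552.8,37.1,2],[505,42.8,2],[568.5,143.3,18],[520.8,149.8,18]])*1.5625)
E
```

```text
2.0 [538.76967764 102.80315664 105.50648987] [[ 1.46137618e-01  9.89264254e-01  1.81988098e-04]
 [ 9.89264269e-01 -1.46137626e-01  2.88536494e-05]
 [ 5.51391925e-05  1.75817719e-04 -9.99999983e-01]] [0.08203281 0.15163772 0.39147498]
[548.13615147 170.97200924 304.16667987]
expected wedge corners px(800) [[428.03018844 372.01601529]
 [354.64119736 373.85656557]
 [433.53627803 208.69452942]
 [349.28269184 209.67191251]]
```

View pics/w2b.png

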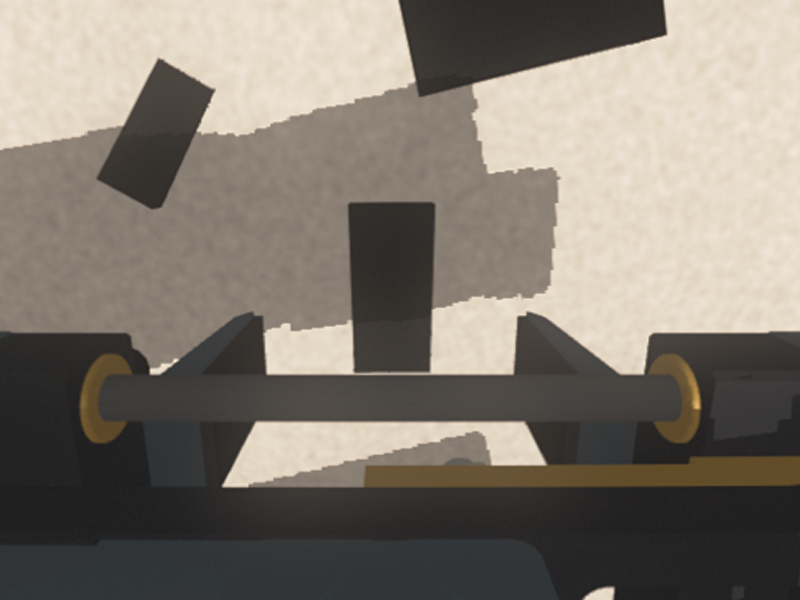

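The wedge is centred between the fingers: back corners at (349,203) and (434,203), thin end at the bottom near row 372, all within a few mm of where I predicted. Now I lower around it and close to just over its width.

Request:
{"op": "servo_tool", "data": {
  "force": 3,
  "motion": [
    {"claw":1,"x":0,"y":0,"z":-2,"ax":0,"ay":0,"az":0},
    {"claw":1,"x":0,"y":0,"z":-2,"ax":0,"ay":0,"az":0},
    {"claw":1,"x":0,"y":0,"z":-2,"ax":0,"ay":0,"az":0},
    {"claw":1,"x":0,"y":0,"z":-2,"ax":0,"ay":0,"az":0},
    {"claw":1,"x":0,"y":0,"z":-1.5,"ax":0,"ay":0,"az":0},
    {"claw":1,"x":0,"y":0,"z":-0.6,"ax":0,"ay":0,"az":0},
    {"claw":0.58,"x":0,"y":0,"z":0,"ax":0,"ay":0,"az":0},
    {"claw":0.58,"x":0,"y":0,"z":0,"ax":0,"ay":0,"az":0},
    {"claw":0.58,"x":0,"y":0,"z":0,"ax":0,"ay":0,"az":0},
    {"claw":0.58,"x":0,"y":0,"z":0,"ax":0,"ay":0,"az":0},
    {"claw":0.57,"x":0,"y":0,"z":0,"ax":0,"ay":0,"az":0},
    {"claw":0.57,"x":0,"y":0,"z":0,"ax":0,"ay":0,"az":0}
  ]
}}

```text
clock: 3.0
ee_pos: [538.8, 102.7, 4.3]
tcp_rot: [[0.146, 0.989, 0.001], [0.989, -0.146, 0.0], [0.0, 0.001, -1.0]]
force: [0.8, 0.1, 0.0]
grip_width: 54.4
grasp_force: 0.0
```

Request:
{"op": "servo_tool", "data": {
  "motion": [
    {"claw":0.57,"x":0.06,"y":0,"z":0,"ax":0,"ay":0,"az":0.027},
    {"claw":0.57,"x":0.06,"y":0,"z":0,"ax":0,"ay":0,"az":0.027},
    {"claw":0.57,"x":0.06,"y":0,"z":0,"ax":0,"ay":0,"az":0.027},
    {"claw":0.57,"x":0.06,"y":0,"z":0,"ax":0,"ay":0,"az":0.027},
    {"claw":0.57,"x":0.06,"y":0,"z":0,"ax":0,"ay":0,"az":0.027},
    {"claw":0.57,"x":0.06,"y":0,"z":0,"ax":0,"ay":0,"az":0.027},
    {"claw":0.57,"x":0.06,"y":0,"z":0,"ax":0,"ay":0,"az":0.027},
    {"claw":0.57,"x":0.06,"y":0,"z":0,"ax":0,"ay":0,"az":0.027},
    {"claw":0.57,"x":0.06,"y":0,"z":0,"ax":0,"ay":0,"az":0.027},
    {"claw":0.57,"x":0.06,"y":0,"z":0,"ax":0,"ay":0,"az":0.027},
    {"claw":0.55,"x":0,"y":0,"z":0,"ax":0,"ay":0,"az":0},
    {"claw":0.55,"x":0,"y":0,"z":0,"ax":0,"ay":0,"az":0},
    {"claw":0.55,"x":0,"y":0,"z":0,"ax":0,"ay":0,"az":0},
    {"claw":0.55,"x":0,"y":0,"z":0,"ax":0,"ay":0,"az":0},
    {"claw":0.55,"x":0,"y":0,"z":0,"ax":0,"ay":0,"az":0}
  ]
}}

```text
clock: 4.25
ee_pos: [544.4, 102.7, 3.8]
tcp_rot: [[-0.122, 0.992, 0.0], [0.992, 0.122, 0.0], [0.0, 0.0, -1.0]]
force: [0.1, 0.6, 0.4]
grip_width: 50.4
grasp_force: 0.0
```

Request:
{"op": "servo_tool", "data": {
  "motion": [
    {"claw":0.75,"x":0,"y":0,"z":0,"ax":0,"ay":0,"az":0},
    {"claw":0.75,"x":0,"y":0,"z":0,"ax":0,"ay":0,"az":0},
    {"claw":0.75,"x":0,"y":0,"z":0,"ax":0,"ay":0,"az":0},
    {"claw":0.75,"x":0,"y":0,"z":2,"ax":0,"ay":0,"az":0},
    {"claw":0.75,"x":0,"y":0,"z":2,"ax":0,"ay":0,"az":0},
    {"claw":0.75,"x":0,"y":0,"z":2,"ax":0,"ay":0,"az":0},
    {"claw":0.22,"x":-0.17,"y":1.45,"z":0,"ax":0,"ay":0,"az":0},
    {"claw":0.22,"x":-0.17,"y":1.45,"z":0,"ax":0,"ay":0,"az":0},
    {"claw":0.22,"x":-0.17,"y":1.45,"z":0,"ax":0,"ay":0,"az":0},
    {"claw":0.22,"x":-0.17,"y":1.45,"z":0,"ax":0,"ay":0,"az":0},
    {"claw":0.22,"x":-0.17,"y":1.45,"z":0,"ax":0,"ay":0,"az":0},
    {"claw":0.22,"x":0,"y":0,"z":0,"ax":0,"ay":0,"az":0},
    {"claw":0.22,"x":0,"y":0,"z":0,"ax":0,"ay":0,"az":0},
    {"claw":0.22,"x":0,"y":0,"z":0,"ax":0,"ay":0,"az":0}
  ]
}}

```text
clock: 5.42
ee_pos: [535.8, 174.8, 63.7]
tcp_rot: [[-0.123, 0.992, -0.0], [0.992, 0.123, -0.0], [-0.0, -0.0, -1.0]]
force: [-0.6, -0.8, 0.0]
grip_width: 20.6
grasp_force: 0.0
```

```bash
python3 - <<'E'
from h import *
save('top','t3');save('side','s3')
t=cv2.imread('pics/t3.png');s=cv2.imread('pics/s3.png')
c=np.vstack([cv2.resize(i,(800,300),interpolation=cv2.INTER_CUBIC) for i in (t[150:246,100:356],s[170:266,160:416])])
cv2.imwrite('pics/c3.png',np.clip(c*1.7,0,255).astype('uint8'))
print(env.read_state()['ee_pos'],env.read_state()['grip_width'])
E
```

```text
[535.9448759  174.55342281  63.69489518] 19.883325708367497
```

View pics/c3.png

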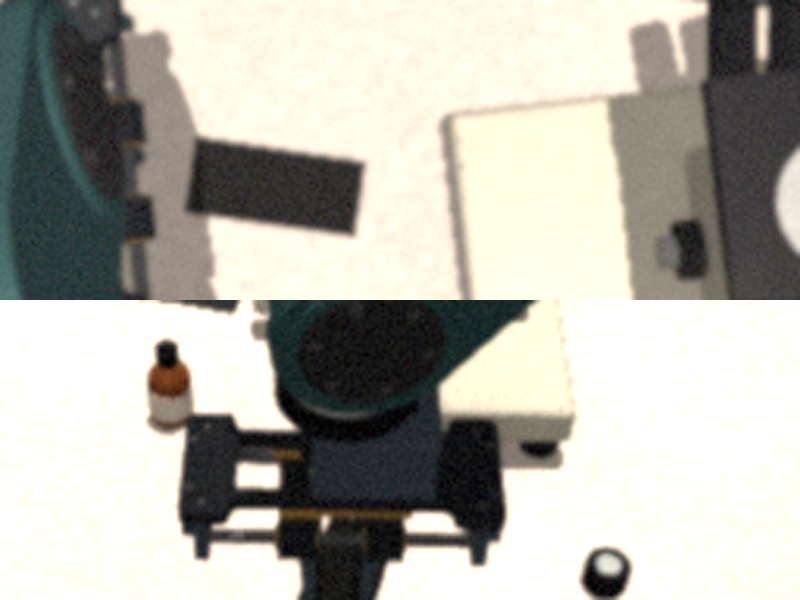

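In the picture, the wedge's thin edge in the top view is still at crop (363,163)-(355,233), which looks unrotated. I'll measure it before going further.

```bash
python3 - <<'E'
from h import *
for n in('top0','t3'):
    i=cv2.imread(f'pics/{n}.png');g=cv2.cvtColor(i,cv2.COLOR_BGR2GRAY); m=(g<45).astype('uint8'); _,l,st,c=cv2.connectedComponentsWithStats(m)
    k=l[210,190]; cn=max(cv2.findContours((l==k).astype('uint8'),0,1)[0],key=cv2.contourArea); print(n,st[k],cv2.minAreaRect(cn))
d=save('wrist','w3'); i=cv2.imread('pics/w3.png')
cv2.imwrite('pics/w3b.png',cv2.resize(i,(800,600),interpolation=cv2.INTER_CUBIC))
g=cv2.imread('pics/t3.png').astype(int)-cv2.imread('pics/top0.png'); print(np.abs(g[190:230,165:220]).mean())
s=env.read_state();print(s['clock'],s['ee_pos'],s['joint_positions'])
E
```

```text
top0 [ 161  195   54   29 1147] ((187.56358337402344, 209.40953063964844), (52.46307373046875, 22.003833770751953), 8.530765533447266)
t3 [ 160  195   55   29 1142] ((187.20999145507812, 209.52996826171875), (52.8915901184082, 22.203153610229492), 8.13010311126709)
11.183787878787879
5.5667 [535.93489834 174.55692931  63.70475479] [2.73518474e-01 3.46898368e-01 2.05614628e+00 4.35763388e-06
 7.38682457e-01 1.51025807e-01]
```

View pics/w3b.png

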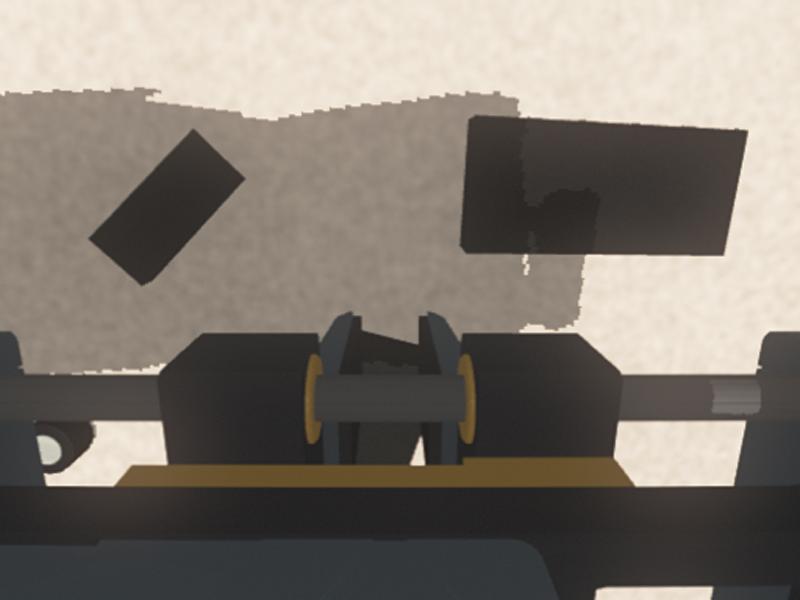

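The wrist view shows the wedge at (460-745,115-255)... that black block is large and to the right, so I need to identify it properly before acting.

```bash
python3 - <<'E'
from h import *
P=np.array([535.93,174.55,63.7]); print('tcp in w3',proj('w3',[P])*1.5625,'t3',proj('t3',[P]),'s3',proj('s3',[P]))
print('corners w3 (old pose)',proj('w3',[[552.8,37.1,2],[505,42.8,2],[568.5,145,18],[520.8,151,18]])*1.5625)
P2=np.array([538.8,102.8,105.5]); print('tcp in w2',proj('w2',[P2])*1.5625)
# other objects at z=0 in w3
U=np.array([[471,116],[747,130],[724,255],[461,248],[192,130],[245,180],[143,285],[90,239]])/1.5625
print(ray('w3',U,0).round(0).tolist())
i=cv2.imread('pics/w3.png'); c=i[185:320,180:320]
cv2.imwrite('pics/w3c.png',np.clip(cv2.resize(c,(622,600),interpolation=cv2.INTER_CUBIC)*1.8,0,255).astype('uint8'))
E
```

```text
tcp in w3 [[390.25830975 332.97364693]] t3 [[141.44980593 208.74661573]] s3 [[267.00228686 272.03387665]]
corners w3 (old pose) [[390.14016627 513.76487617]
 [313.36559018 497.46882683]
 [444.42345259 364.31227552]
 [356.12621499 343.31734705]]
tcp in w2 [[392.86237933 332.77230863]]
[[565.0, 272.0, 0.0], [706.0, 283.0, 0.0], [712.0, 219.0, 0.0], [570.0, 205.0, 0.0], [425.0, 248.0, 0.0], [453.0, 227.0, 0.0], [401.0, 164.0, 0.0], [372.0, 186.0, 0.0]]
```

View pics/w3c.png

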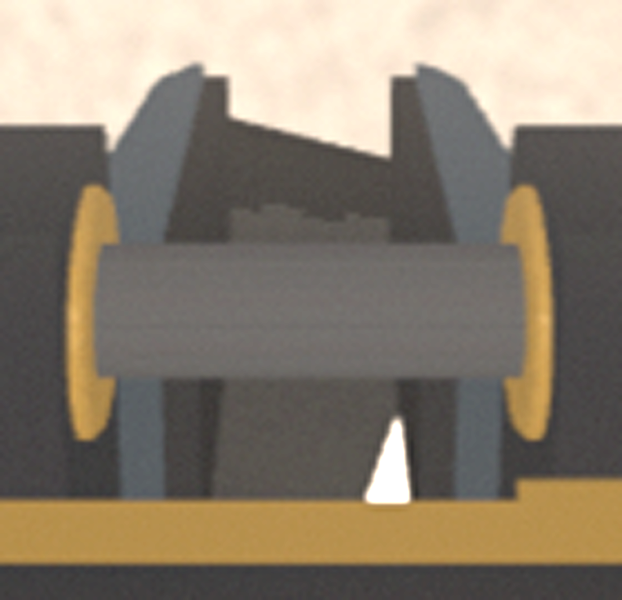

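The black block at the top is the large look-alike. The real wedge is under the fingers, its back edge visible between them at crop (228,118)-(390,158), still rotated 14° to the tool. So the nudge didn't catch it. Next I'll back off, lower behind it and push on the back: the tool face touches the -x back corner first, which turns the wedge the right way.

Request:
{"op": "servo_tool", "data": {
  "motion": [
    {"claw":0.22,"x":-0.12,"y":1,"z":0,"ax":0,"ay":0,"az":0},
    {"claw":0.22,"x":-0.12,"y":1,"z":0,"ax":0,"ay":0,"az":0},
    {"claw":0.22,"x":0,"y":0,"z":-2,"ax":0,"ay":0,"az":0},
    {"claw":0.22,"x":0,"y":0,"z":-2,"ax":0,"ay":0,"az":0},
    {"claw":0.22,"x":0,"y":0,"z":-1.5,"ax":0,"ay":0,"az":0},
    {"claw":0.22,"x":0,"y":0,"z":-0.5,"ax":0,"ay":0,"az":0},
    {"claw":0.22,"x":0.06,"y":-0.5,"z":0,"ax":0,"ay":0,"az":0},
    {"claw":0.22,"x":0.06,"y":-0.5,"z":0,"ax":0,"ay":0,"az":0},
    {"claw":0.22,"x":0.06,"y":-0.5,"z":0,"ax":0,"ay":0,"az":0},
    {"claw":0.22,"x":0.06,"y":-0.5,"z":0,"ax":0,"ay":0,"az":0},
    {"claw":0.22,"x":0.06,"y":-0.5,"z":0,"ax":0,"ay":0,"az":0},
    {"claw":0.22,"x":0.06,"y":-0.5,"z":0,"ax":0,"ay":0,"az":0}
  ]
}}

```text
clock: 6.57
ee_pos: [537.5, 164.6, 4.3]
tcp_rot: [[-0.123, 0.992, 0.001], [0.992, 0.123, 0.0], [0.0, 0.001, -1.0]]
force: [0.4, -0.4, 0.6]
grip_width: 19.9
grasp_force: 0.0
```

```bash
cat >> h.py <<'E'
def wedge(n,seed=None):
    "outline of the wedge in a top picture, thin edge towards +px x"
    d=save('top',n); g=cv2.cvtColor(d['img'],cv2.COLOR_RGB2GRAY); m=(g<45).astype('uint8'); m[:170]=0;m[245:]=0
    _,l,st,c=cv2.connectedComponentsWithStats(m); k=l[seed[1],seed[0]]
    cn=max(cv2.findContours((l==k).astype('uint8'),0,1)[0],key=cv2.contourArea); r=cv2.minAreaRect(cn); b=cv2.boxPoints(r); b=b[np.argsort(b[:,0])]
    f=ray(n,b[2:],2).mean(0)[:2]; bk=ray(n,b[:2],18).mean(0)[:2]; w=f-bk
    print(st[k],r,'thin',f.round(1),'back',bk.round(1),'yaw',np.degrees(np.arctan2(w[1],w[0])).round(1))
E
python3 - <<'E'
from h import *
wedge('t4',(195,210)); s=env.read_state();print(s['ee_pos'],s['force'])
E
```

```text
[ 127  170   88   75 3088] ((170.5, 207.0), (74.0, 87.0), 90.0) thin [542.2  41.2] back [541.5 215.9] yaw -89.8
[537.44480793 163.98195017   4.14039564] [ 0.16941929 -0.51087464 -0.3964468 ]
```

Request:
{"op": "servo_tool", "data": {
  "motion": [
    {"claw":0.22,"x":0.06,"y":-0.5,"z":0,"ax":0,"ay":0,"az":0},
    {"claw":0.22,"x":0.06,"y":-0.5,"z":0,"ax":0,"ay":0,"az":0},
    {"claw":0.22,"x":0.06,"y":-0.5,"z":0,"ax":0,"ay":0,"az":0},
    {"claw":0.22,"x":0.06,"y":-0.5,"z":0,"ax":0,"ay":0,"az":0},
    {"claw":0.22,"x":0,"y":0,"z":0,"ax":0,"ay":0,"az":0}
  ]
}}

```text
clock: 7.03
ee_pos: [539.5, 144.4, 3.7]
tcp_rot: [[-0.122, 0.992, -0.0], [0.992, 0.122, -0.0], [-0.0, -0.0, -1.0]]
force: [0.5, 0.2, 0.4]
grip_width: 20.0
grasp_force: 0.0
```

```bash
cat >> h.py <<'E'
def thin(n,c0=185,side=False):
    "thin-edge part of the wedge in a top picture, right of column c0: edges fitted as lines"
    d=save('top',n); g=cv2.cvtColor(d['img'],cv2.COLOR_RGB2GRAY); m=(g<45).astype('uint8'); m[:170]=0;m[250:]=0;m[:,:c0]=0;m[:,235:]=0
    _,l,st,c=cv2.connectedComponentsWithStats(m); k=1+np.argmax(st[1:,4]); cn=max(cv2.findContours((l==k).astype('uint8'),0,1)[0],key=cv2.contourArea)
    q=cv2.approxPolyDP(cn,3,True).reshape(-1,2); print(st[k],q.tolist(),ray(n,q,4).round(0)[:,:2].tolist())
E
python3 - <<'E'
from h import *
thin('t5'); s=env.read_state();print(s['ee_pos'],s['force'])
i=cv2.imread('pics/t5.png')[160:256,130:258]; cv2.imwrite('pics/t5c.png',np.clip(cv2.resize(i,(800,600),interpolation=cv2.INTER_CUBIC)*1.7,0,255).astype('uint8'))
E
```

```text
[185 199  30  25 617] [[185, 199], [185, 219], [211, 223], [214, 203]] [[558.0, 100.0], [517.0, 100.0], [509.0, 47.0], [550.0, 41.0]]
[539.5549951  144.68957169   3.70549765] [ 0.36853055  0.63316325 -0.33792886]
```

```bash
python3 - <<'E'
from h import *
d=np.load('pics/w3.npz');K=d['K'];print(K[0,0],K[1,1],K[:2,2]);R=d['R'];t=d['t'].ravel()
P=np.array([535.93,174.55,63.7]);Rt=np.array([[-.123,.992,0],[.992,.123,0],[0,0,-1]])
for dx in(-16,0,16):
  for dz in(0,-19,-40):
    X=np.array([P+Rt@[dx,s*10,dz] for s in(-1,1)]); u=proj('w3',X); c=(u-[180,185])*[622/140,600/135]; print(dx,dz,c.round(0).tolist())
s=env.read_state();print(s['tau'].round(1) if hasattr(s['tau'],'round') else s['tau'])
print([k for k in dir(env) if k[0]!='_'],[k for k in dir(vision) if k[0]!='_'],env.hold_point_z)
E
```

```text
317.7140723245703 317.7140723245703 [249.18408671 185.42954938]
-16 0 [[244.0, 225.0], [376.0, 225.0]]
-16 -19 [[238.0, 279.0], [382.0, 279.0]]
-16 -40 [[230.0, 352.0], [390.0, 352.0]]
0 0 [[243.0, 125.0], [377.0, 125.0]]
0 -19 [[237.0, 171.0], [383.0, 171.0]]
0 -40 [[228.0, 233.0], [392.0, 233.0]]
16 0 [[242.0, 21.0], [378.0, 21.0]]
16 -19 [[235.0, 58.0], [385.0, 58.0]]
16 -40 [[226.0, 108.0], [394.0, 108.0]]
[ -0.7 -66.5 -28.    0.    0.   -0.1]
['IKError', 'close_job', 'hold_point_z', 'read_state'] ['read_camera'] 18.8
```

No contact anywhere, and the wrist view puts the finger ends about 30 mm short of the stated TCP. The fingertips are probably really about 30 mm above the reported point. I'll check this by feeling for the desk behind the wedge.

Request:
{"op": "servo_tool", "data": {
  "motion": [
    {"claw":0.22,"x":-0.12,"y":1,"z":0,"ax":0,"ay":0,"az":0},
    {"claw":0.22,"x":-0.12,"y":1,"z":0,"ax":0,"ay":0,"az":0},
    {"claw":0.22,"x":-0.12,"y":1,"z":0,"ax":0,"ay":0,"az":0},
    {"claw":0.22,"x":-0.12,"y":1,"z":0,"ax":0,"ay":0,"az":0},
    {"claw":0.22,"x":0,"y":0,"z":-0.3,"ax":0,"ay":0,"az":0},
    {"claw":0.22,"x":0,"y":0,"z":-0.2,"ax":0,"ay":0,"az":0},
    {"claw":0.22,"x":0,"y":0,"z":0,"ax":0,"ay":0,"az":0}
  ]
}}

```text
clock: 7.67
ee_pos: [534.2, 185.3, -1.8]
tcp_rot: [[-0.123, 0.992, -0.001], [0.992, 0.123, -0.0], [-0.0, -0.001, -1.0]]
force: [0.2, 0.0, 0.0]
grip_width: 20.0
grasp_force: 0.0
```

Request:
{"op": "servo_tool", "data": {
  "motion": [
    {"claw":0.22,"x":0,"y":0,"z":-0.2,"ax":0,"ay":0,"az":0},
    {"claw":0.22,"x":0,"y":0,"z":-0.2,"ax":0,"ay":0,"az":0},
    {"claw":0.22,"x":0,"y":0,"z":0,"ax":0,"ay":0,"az":0}
  ]
}}

```text
clock: 7.92
ee_pos: [534.5, 184.8, -5.7]
tcp_rot: [[-0.122, 0.992, -0.0], [0.992, 0.122, -0.0], [-0.0, -0.0, -1.0]]
force: [-0.6, 0.3, -0.5]
grip_width: 19.9
grasp_force: 0.0
```

Confirmed: the reported z is below the desk with no contact. I'll carry on in small steps.

Request:
{"op": "servo_tool", "data": {
  "motion": [
    {"claw":0.22,"x":0,"y":0,"z":-0.3,"ax":0,"ay":0,"az":0},
    {"claw":0.22,"x":0,"y":0,"z":-0.3,"ax":0,"ay":0,"az":0},
    {"claw":0.22,"x":0,"y":0,"z":-0.3,"ax":0,"ay":0,"az":0},
    {"claw":0.22,"x":0,"y":0,"z":0,"ax":0,"ay":0,"az":0}
  ]
}}

```text
clock: 8.25
ee_pos: [534.3, 185.0, -14.9]
tcp_rot: [[-0.123, 0.992, -0.001], [0.992, 0.123, -0.0], [-0.0, -0.001, -1.0]]
force: [0.6, -0.5, -0.2]
grip_width: 20.2
grasp_force: 0.0
```

Request:
{"op": "servo_tool", "data": {
  "motion": [
    {"claw":0.22,"x":0,"y":0,"z":-0.2,"ax":0,"ay":0,"az":0},
    {"claw":0.22,"x":0,"y":0,"z":-0.2,"ax":0,"ay":0,"az":0},
    {"claw":0.22,"x":0,"y":0,"z":0,"ax":0,"ay":0,"az":0}
  ]
}}

```text
clock: 8.5
ee_pos: [534.5, 185.1, -18.6]
tcp_rot: [[-0.123, 0.992, -0.0], [0.992, 0.123, -0.0], [-0.0, -0.0, -1.0]]
force: [0.5, -0.0, -0.1]
grip_width: 20.2
grasp_force: 0.0
```

Request:
{"op": "servo_tool", "data": {
  "motion": [
    {"claw":0.22,"x":0,"y":0,"z":-0.15,"ax":0,"ay":0,"az":0},
    {"claw":0.22,"x":0,"y":0,"z":0,"ax":0,"ay":0,"az":0}
  ]
}}

```text
clock: 8.67
ee_pos: [534.6, 185.2, -20.0]
tcp_rot: [[-0.123, 0.992, -0.0], [0.992, 0.123, -0.0], [-0.0, -0.0, -1.0]]
force: [-0.0, 0.2, -0.4]
grip_width: 19.9
grasp_force: 0.0
```

Request:
{"op": "servo_tool", "data": {
  "motion": [
    {"claw":0.22,"x":0,"y":0,"z":-0.15,"ax":0,"ay":0,"az":0},
    {"claw":0.22,"x":0,"y":0,"z":-0.15,"ax":0,"ay":0,"az":0},
    {"claw":0.22,"x":0,"y":0,"z":0,"ax":0,"ay":0,"az":0}
  ]
}}

```text
clock: 8.92
ee_pos: [534.6, 185.1, -23.0]
tcp_rot: [[-0.123, 0.992, -0.0], [0.992, 0.123, -0.0], [-0.0, -0.0, -1.0]]
force: [0.4, -0.0, 0.0]
grip_width: 20.1
grasp_force: 0.0
```

Request:
{"op": "servo_tool", "data": {
  "motion": [
    {"claw":0.22,"x":0,"y":0,"z":-0.15,"ax":0,"ay":0,"az":0},
    {"claw":0.22,"x":0,"y":0,"z":0,"ax":0,"ay":0,"az":0}
  ]
}}

```text
clock: 9.08
ee_pos: [534.6, 185.2, -24.5]
tcp_rot: [[-0.123, 0.992, -0.0], [0.992, 0.123, -0.0], [-0.0, -0.0, -1.0]]
force: [0.0, 0.3, -0.3]
grip_width: 19.9
grasp_force: 0.0
```

Request:
{"op": "servo_tool", "data": {
  "motion": [
    {"claw":0.22,"x":0,"y":0,"z":-0.15,"ax":0,"ay":0,"az":0},
    {"claw":0.22,"x":0,"y":0,"z":0,"ax":0,"ay":0,"az":0}
  ]
}}

```text
clock: 9.25
ee_pos: [534.6, 185.1, -26.0]
tcp_rot: [[-0.123, 0.992, -0.0], [0.992, 0.123, -0.0], [-0.0, -0.0, -1.0]]
force: [-0.3, -0.6, -0.0]
grip_width: 19.9
grasp_force: 0.0
```

Request:
{"op": "servo_tool", "data": {
  "motion": [
    {"claw":0.22,"x":0,"y":0,"z":-0.15,"ax":0,"ay":0,"az":0},
    {"claw":0.22,"x":0,"y":0,"z":0,"ax":0,"ay":0,"az":0}
  ]
}}

```text
clock: 9.42
ee_pos: [534.6, 185.1, -27.5]
tcp_rot: [[-0.123, 0.992, -0.0], [0.992, 0.123, -0.0], [-0.0, -0.0, -1.0]]
force: [0.0, 0.1, -0.0]
grip_width: 19.9
grasp_force: 0.0
```

Request:
{"op": "servo_tool", "data": {
  "motion": [
    {"claw":0.22,"x":0,"y":0,"z":-0.15,"ax":0,"ay":0,"az":0},
    {"claw":0.22,"x":0,"y":0,"z":0,"ax":0,"ay":0,"az":0}
  ]
}}

```text
clock: 9.58
ee_pos: [534.8, 185.2, -28.8]
tcp_rot: [[-0.123, 0.992, 0.0], [0.992, 0.123, 0.0], [0.0, 0.0, -1.0]]
force: [0.2, 0.0, 1.5]
grip_width: 20.3
grasp_force: 0.0
```

Request:
{"op": "servo_tool", "data": {
  "motion": [
    {"claw":0.22,"x":0,"y":0,"z":-0.15,"ax":0,"ay":0,"az":0},
    {"claw":0.22,"x":0,"y":0,"z":0,"ax":0,"ay":0,"az":0}
  ]
}}

```text
clock: 9.75
ee_pos: [534.8, 185.2, -29.0]
tcp_rot: [[-0.123, 0.992, -0.001], [0.992, 0.123, -0.0], [-0.0, -0.001, -1.0]]
force: [-10.1, -4.5, 31.2]
grip_width: 20.0
grasp_force: 15.6
```

The desk is felt at reported z = -29, so the fingertips are 29 mm above the reported TCP. I allow for that from here on and redo the side nudge.

Request:
{"op": "servo_tool", "data": {
  "motion": [
    {"claw":0.22,"x":0,"y":0,"z":0.6,"ax":0,"ay":0,"az":0},
    {"claw":0.22,"x":0,"y":0,"z":2,"ax":0,"ay":0,"az":0},
    {"claw":1,"x":0,"y":0,"z":2,"ax":0,"ay":0,"az":0},
    {"claw":1,"x":0.06,"y":-1.35,"z":0,"ax":0,"ay":0,"az":-0.045},
    {"claw":1,"x":0.06,"y":-1.35,"z":0,"ax":0,"ay":0,"az":-0.045},
    {"claw":1,"x":0.06,"y":-1.35,"z":0,"ax":0,"ay":0,"az":-0.045},
    {"claw":1,"x":0.06,"y":-1.35,"z":0,"ax":0,"ay":0,"az":-0.045},
    {"claw":1,"x":0.06,"y":-1.35,"z":0,"ax":0,"ay":0,"az":-0.045},
    {"claw":1,"x":0.06,"y":-1.35,"z":0,"ax":0,"ay":0,"az":-0.045},
    {"claw":1,"x":0,"y":0,"z":0,"ax":0,"ay":0,"az":0},
    {"claw":1,"x":0,"y":0,"z":0,"ax":0,"ay":0,"az":0},
    {"claw":1,"x":0,"y":0,"z":0,"ax":0,"ay":0,"az":0},
    {"claw":1,"x":0,"y":0,"z":0,"ax":0,"ay":0,"az":0}
  ]
}}

```text
clock: 10.83
ee_pos: [538.3, 104.5, 15.7]
tcp_rot: [[0.146, 0.989, 0.0], [0.989, -0.146, 0.0], [0.0, 0.0, -1.0]]
force: [-0.1, 0.3, 0.6]
grip_width: 89.9
grasp_force: 0.0
```

```bash
python3 - <<'E'
from h import *
print('bottle cap top z75',ray('top0',np.array([[403,201]])/1.5625,75),'bottle',ray('side0',np.array([[336,328]])/1.5625,0),'puck',ray('top0',np.array([[314,468]])/1.5625,20))
s=env.read_state();print(s['ee_pos'],s['force'],s['grip_width'])
E
```

```text
bottle cap top z75 [[687.65195888 -46.27951682  75.        ]] bottle [[ 6.89065813e+02 -3.31722234e+01  1.13686838e-13]] puck [[357.15434169  65.50760052  20.        ]]
[538.32955007 104.49837348  15.69083552] [-0.11149735  0.29943337  0.64664361] 89.88981297070221
```

Request:
{"op": "servo_tool", "data": {
  "motion": [
    {"claw":1,"x":0,"y":0,"z":-1.5,"ax":0,"ay":0,"az":0},
    {"claw":1,"x":0,"y":0,"z":-1.5,"ax":0,"ay":0,"az":0},
    {"claw":1,"x":0,"y":0,"z":-1.0,"ax":0,"ay":0,"az":0},
    {"claw":0.58,"x":0,"y":0,"z":0,"ax":0,"ay":0,"az":0},
    {"claw":0.58,"x":0,"y":0,"z":0,"ax":0,"ay":0,"az":0},
    {"claw":0.58,"x":0,"y":0,"z":0,"ax":0,"ay":0,"az":0},
    {"claw":0.58,"x":0,"y":0,"z":0,"ax":0,"ay":0,"az":0},
    {"claw":0.58,"x":0,"y":0,"z":0,"ax":0,"ay":0,"az":0},
    {"claw":0.58,"x":0,"y":0,"z":0,"ax":0,"ay":0,"az":0},
    {"claw":0.58,"x":0,"y":0,"z":0,"ax":0,"ay":0,"az":0}
  ]
}}

```text
clock: 11.67
ee_pos: [538.5, 104.2, -23.9]
tcp_rot: [[0.146, 0.989, 0.001], [0.989, -0.146, 0.0], [0.0, 0.001, -1.0]]
force: [-0.1, 0.3, 0.8]
grip_width: 53.2
grasp_force: 0.0
```

Request:
{"op": "servo_tool", "data": {
  "motion": [
    {"claw":0.57,"x":0.05,"y":0,"z":0,"ax":0,"ay":0,"az":0.0225},
    {"claw":0.57,"x":0.05,"y":0,"z":0,"ax":0,"ay":0,"az":0.0225},
    {"claw":0.57,"x":0.05,"y":0,"z":0,"ax":0,"ay":0,"az":0.0225},
    {"claw":0.57,"x":0.05,"y":0,"z":0,"ax":0,"ay":0,"az":0.0225},
    {"claw":0.57,"x":0.05,"y":0,"z":0,"ax":0,"ay":0,"az":0.0225},
    {"claw":0.57,"x":0.05,"y":0,"z":0,"ax":0,"ay":0,"az":0.0225},
    {"claw":0.57,"x":0.05,"y":0,"z":0,"ax":0,"ay":0,"az":0.0225},
    {"claw":0.57,"x":0.05,"y":0,"z":0,"ax":0,"ay":0,"az":0.0225},
    {"claw":0.57,"x":0.05,"y":0,"z":0,"ax":0,"ay":0,"az":0.0225},
    {"claw":0.57,"x":0.05,"y":0,"z":0,"ax":0,"ay":0,"az":0.0225},
    {"claw":0.57,"x":0.05,"y":0,"z":0,"ax":0,"ay":0,"az":0.0225},
    {"claw":0.57,"x":0.05,"y":0,"z":0,"ax":0,"ay":0,"az":0.0225},
    {"claw":0.555,"x":0,"y":0,"z":0,"ax":0,"ay":0,"az":0},
    {"claw":0.55,"x":0,"y":0,"z":0,"ax":0,"ay":0,"az":0},
    {"claw":0.55,"x":0,"y":0,"z":0,"ax":0,"ay":0,"az":0},
    {"claw":0.55,"x":0,"y":0,"z":0,"ax":0,"ay":0,"az":0}
  ]
}}

```text
clock: 13.0
ee_pos: [544.4, 104.2, -24.3]
tcp_rot: [[-0.123, 0.992, 0.0], [0.992, 0.123, 0.0], [0.0, 0.0, -1.0]]
force: [-0.0, -0.4, -0.4]
grip_width: 51.4
grasp_force: 2.9
```

Request:
{"op": "servo_tool", "data": {
  "motion": [
    {"claw":0.75,"x":0,"y":0,"z":0,"ax":0,"ay":0,"az":0},
    {"claw":0.75,"x":0,"y":0,"z":0,"ax":0,"ay":0,"az":0},
    {"claw":0.75,"x":0,"y":0,"z":0,"ax":0,"ay":0,"az":0},
    {"claw":0.75,"x":0,"y":0,"z":1.5,"ax":0,"ay":0,"az":0},
    {"claw":0.75,"x":0,"y":0,"z":2,"ax":0,"ay":0,"az":0},
    {"claw":0.22,"x":-0.16,"y":1.35,"z":0,"ax":0,"ay":0,"az":0},
    {"claw":0.22,"x":-0.16,"y":1.35,"z":0,"ax":0,"ay":0,"az":0},
    {"claw":0.22,"x":-0.16,"y":1.35,"z":0,"ax":0,"ay":0,"az":0},
    {"claw":0.22,"x":-0.16,"y":1.35,"z":0,"ax":0,"ay":0,"az":0},
    {"claw":0.22,"x":-0.16,"y":1.35,"z":0,"ax":0,"ay":0,"az":0},
    {"claw":0.22,"x":-0.16,"y":1.35,"z":0,"ax":0,"ay":0,"az":0},
    {"claw":0.22,"x":0,"y":0,"z":0,"ax":0,"ay":0,"az":0},
    {"claw":0.22,"x":0,"y":0,"z":0,"ax":0,"ay":0,"az":0}
  ]
}}

```text
clock: 14.08
ee_pos: [534.4, 186.1, 10.4]
tcp_rot: [[-0.124, 0.992, -0.0], [0.992, 0.124, -0.0], [-0.0, -0.0, -1.0]]
force: [-0.3, -0.6, 0.5]
grip_width: 20.3
grasp_force: 0.0
```

```bash
python3 - <<'E'
from h import *
thin('t6',172); s=env.read_state();print(s['ee_pos'],s['force'],s['grip_width'])
E
```

```text
[172 194  43  24 903] [[213, 195], [172, 196], [172, 217], [213, 215]] [[566.0, 43.0], [564.0, 127.0], [521.0, 127.0], [525.0, 43.0]]
[534.45410615 185.58319716  10.47305797] [ 0.03796956 -0.17702603 -0.14848858] 20.021552984888846
```

```bash
cat >> h.py <<'E'
def pose(n,c0,c1,new=True):
    "wedge side edges to sub-pixel (columns c0..c1) and thin edge, from a top picture"
    g=cv2.GaussianBlur(cv2.cvtColor(cv2.imread(f'pics/{n}.png'),cv2.COLOR_BGR2GRAY),(3,3),0).astype(float)
    L=[]
    for a,b in((185,206),(206,228)):
        p=[(x,a+np.argmax(np.abs(np.diff(g[a:b,x])))) for x in range(c0,c1)]
        q=[]
        for x,y in p:
            w=np.abs(np.diff(g[y-3:y+5,x])); q.append((x,np.sum(w*(np.arange(y-3,y+4)+.5))/w.sum()))
        x=np.array(q)[:,0]; zs=2+16*np.clip((x.max()+3-x)/53,0,1)
        W=np.array([ray(n,[u],z)[0] for u,z in zip(q,zs)]); vx,vy,x0,y0=cv2.fitLine(W[:,:2].astype('float32'),cv2.DIST_HUBER,0,.01,.01).ravel()
        if vy>0: vx,vy=-vx,-vy
        L.append((vx,vy,x0,y0)); print('edge yaw',np.degrees(np.arctan2(vy,vx)).round(2),'x at y=80',(x0+(80-y0)*vx/vy).round(1))
    r=[g[205,c1-5:c1+15]]; e=c1-5+np.argmax(np.diff(r[0]))+.5; print('thin edge at',ray(n,[(e,205)],2)[0].round(1))
E
python3 - <<'E'
from h import *
for n,a,b in(('t6',176,210),): pose(n,a,b)
print('foot line x at y=80:',562-118*np.tan(np.radians(7)))
E
```

```text
edge yaw -86.08 x at y=80 569.0
edge yaw -86.36 x at y=80 520.6
thin edge at [545.8  38.1   2. ]
foot line x at y=80: 547.5114218134572
```

Now the wedge has turned: yaw -86° and about 2 mm off the foot line. I'll lower behind it and push along the line. The flat front of the fingers will square it up.

Request:
{"op": "servo_tool", "data": {
  "motion": [
    {"claw":0.22,"x":-0.2,"y":0,"z":-2,"ax":0,"ay":0,"az":0},
    {"claw":0.22,"x":0,"y":0,"z":-1,"ax":0,"ay":0,"az":0},
    {"claw":0.22,"x":0,"y":0,"z":-0.5,"ax":0,"ay":0,"az":0},
    {"claw":0.22,"x":0.061,"y":-0.5,"z":0,"ax":0,"ay":0,"az":0},
    {"claw":0.22,"x":0.061,"y":-0.5,"z":0,"ax":0,"ay":0,"az":0},
    {"claw":0.22,"x":0.061,"y":-0.5,"z":0,"ax":0,"ay":0,"az":0},
    {"claw":0.22,"x":0.061,"y":-0.5,"z":0,"ax":0,"ay":0,"az":0},
    {"claw":0.22,"x":0.071,"y":-0.5,"z":0,"ax":0,"ay":0,"az":0},
    {"claw":0.22,"x":0.071,"y":-0.5,"z":0,"ax":0,"ay":0,"az":0},
    {"claw":0.22,"x":0.071,"y":-0.5,"z":0,"ax":0,"ay":0,"az":0},
    {"claw":0.22,"x":0.071,"y":-0.5,"z":0,"ax":0,"ay":0,"az":0},
    {"claw":0.22,"x":0.071,"y":-0.5,"z":0,"ax":0,"ay":0,"az":0},
    {"claw":0.22,"x":0.071,"y":-0.5,"z":0,"ax":0,"ay":0,"az":0},
    {"claw":0.22,"x":0,"y":0,"z":0,"ax":0,"ay":0,"az":0}
  ]
}}

```text
clock: 15.3
ee_pos: [539.5, 134.4, -24.3]
tcp_rot: [[-0.122, 0.992, -0.0], [0.992, 0.122, -0.0], [-0.0, -0.0, -1.0]]
force: [0.2, 0.8, 0.3]
grip_width: 20.2
grasp_force: 0.0
```

```bash
python3 - <<'E'
from h import *
thin('t7',185); pose('t7',185,215); s=env.read_state();print(s['ee_pos'],s['force'],s['grip_width'])
E
```

```text
[185 189  46  28 949] [[227, 189], [185, 193], [185, 216], [230, 209]] [[579.0, 14.0], [570.0, 101.0], [523.0, 100.0], [537.0, 8.0]]
edge yaw -83.57 x at y=80 573.7
edge yaw -82.79 x at y=80 524.4
thin edge at [545.8  11.4   2. ]
[539.40244498 134.69706002 -24.32158112] [-0.33448596 -0.20635533 -0.24290916] 19.72609716620032
```

Request:
{"op": "servo_tool", "data": {
  "motion": [
    {"claw":0.22,"x":0.052,"y":-0.49,"z":0,"ax":0,"ay":0,"az":0},
    {"claw":0.22,"x":0.052,"y":-0.49,"z":0,"ax":0,"ay":0,"az":0},
    {"claw":0.22,"x":0.052,"y":-0.49,"z":0,"ax":0,"ay":0,"az":0},
    {"claw":0.22,"x":0.052,"y":-0.49,"z":0,"ax":0,"ay":0,"az":0},
    {"claw":0.22,"x":0.052,"y":-0.49,"z":0,"ax":0,"ay":0,"az":0},
    {"claw":0.22,"x":0.052,"y":-0.49,"z":0,"ax":0,"ay":0,"az":0},
    {"claw":0.22,"x":0.052,"y":-0.49,"z":0,"ax":0,"ay":0,"az":0},
    {"claw":0.22,"x":0.052,"y":-0.49,"z":0,"ax":0,"ay":0,"az":0},
    {"claw":0.22,"x":0.052,"y":-0.49,"z":0,"ax":0,"ay":0,"az":0},
    {"claw":0.22,"x":0.052,"y":-0.49,"z":0,"ax":0,"ay":0,"az":0},
    {"claw":0.22,"x":0.052,"y":-0.49,"z":0,"ax":0,"ay":0,"az":0},
    {"claw":0.22,"x":0.052,"y":-0.49,"z":0,"ax":0,"ay":0,"az":0},
    {"claw":0.22,"x":0.052,"y":-0.49,"z":0,"ax":0,"ay":0,"az":0},
    {"claw":0.22,"x":0,"y":0,"z":0,"ax":0,"ay":0,"az":0}
  ]
}}

```text
clock: 16.52
ee_pos: [546.3, 70.7, -24.3]
tcp_rot: [[-0.122, 0.992, 0.0], [0.992, 0.122, -0.0], [-0.0, 0.0, -1.0]]
force: [-0.1, -0.8, -1.0]
grip_width: 20.3
grasp_force: 0.0
```

```bash
python3 - <<'E'
from h import *
save('top','t8'); pose('t8',215,238); s=env.read_state();print(s['ee_pos'],s['force'],s['grip_width'])
print('foot line x at y=80:',547.5)
# base corner drift: compare base region between top0 and t8
a,b=[cv2.cvtColor(cv2.imread(f'pics/{n}.png'),cv2.COLOR_BGR2GRAY)[170:300,250:330].astype('float32') for n in('top0','t8')]
print(cv2.phaseCorrelate(a,b))
E
```

```text
edge yaw -44.56 x at y=80 508.2
edge yaw -56.22 x at y=80 481.8
thin edge at [545.7 -21.4   2. ]
[546.25492049  71.02183503 -24.24767017] [ 0.26284173 -0.35615793  0.35818342] 20.10314396325057
foot line x at y=80: 547.5
((0.021628298340964136, 0.45542033476802146), 1.0108803085044578)
```

```bash
python3 - <<'E'
from h import *
g=cv2.cvtColor(cv2.imread('pics/t8.png'),cv2.COLOR_BGR2GRAY)
for x in range(200,246,4):
    r=np.where(g[170:240,x]<45)[0]+170; print(x,r.min() if len(r) else None,r.max() if len(r) else None,len(r))
for y,z in((40,11),(20,8),(0,5)):
    c=562-(y+38)*np.tan(np.radians(7)); print(y,proj('t8',[[c+25,y,z],[c-25,y,z]]).round(1).tolist())
E
```

```text
200 209 239 27
204 211 239 27
208 215 239 23
212 221 239 8
216 None None 0
220 191 206 9
224 181 239 23
228 189 210 22
232 189 210 22
236 189 209 21
240 188 208 21
244 208 208 1
40 [[214.3, 189.3], [214.2, 213.9]]
20 [[224.2, 188.2], [224.2, 212.7]]
0 [[234.0, 187.1], [234.0, 211.5]]
```

Aligned within about 1 mm. Now the slow push, watching the force.

Request:
{"op": "servo_tool", "data": {
  "motion": [
    {"claw":0.22,"x":0.024,"y":-0.198,"z":0,"ax":0,"ay":0,"az":0},
    {"claw":0.22,"x":0.024,"y":-0.198,"z":0,"ax":0,"ay":0,"az":0},
    {"claw":0.22,"x":0.024,"y":-0.198,"z":0,"ax":0,"ay":0,"az":0},
    {"claw":0.22,"x":0.024,"y":-0.198,"z":0,"ax":0,"ay":0,"az":0},
    {"claw":0.22,"x":0,"y":0,"z":0,"ax":0,"ay":0,"az":0}
  ]
}}

```text
clock: 16.98
ee_pos: [547.1, 63.3, -24.3]
tcp_rot: [[-0.123, 0.992, -0.0], [0.992, 0.123, -0.0], [-0.0, -0.0, -1.0]]
force: [-0.2, 1.0, 0.2]
grip_width: 20.1
grasp_force: 0.0
```

Request:
{"op": "servo_tool", "data": {
  "motion": [
    {"claw":0.22,"x":0.012,"y":-0.099,"z":0,"ax":0,"ay":0,"az":0},
    {"claw":0.22,"x":0.012,"y":-0.099,"z":0,"ax":0,"ay":0,"az":0},
    {"claw":0.22,"x":0,"y":0,"z":0,"ax":0,"ay":0,"az":0}
  ]
}}

```text
clock: 17.23
ee_pos: [547.4, 61.5, -24.3]
tcp_rot: [[-0.123, 0.992, -0.0], [0.992, 0.123, -0.0], [-0.0, -0.0, -1.0]]
force: [0.2, -0.1, -0.2]
grip_width: 19.9
grasp_force: 0.0
```

Request:
{"op": "servo_tool", "data": {
  "motion": [
    {"claw":0.22,"x":0.012,"y":-0.099,"z":0,"ax":0,"ay":0,"az":0},
    {"claw":0.22,"x":0.012,"y":-0.099,"z":0,"ax":0,"ay":0,"az":0},
    {"claw":0.22,"x":0,"y":0,"z":0,"ax":0,"ay":0,"az":0}
  ]
}}

```text
clock: 17.48
ee_pos: [547.6, 59.5, -24.3]
tcp_rot: [[-0.123, 0.992, 0.0], [0.992, 0.123, 0.0], [0.0, 0.0, -1.0]]
force: [0.7, 0.0, -0.3]
grip_width: 20.1
grasp_force: 0.0
```

Request:
{"op": "servo_tool", "data": {
  "motion": [
    {"claw":0.22,"x":0.012,"y":-0.099,"z":0,"ax":0,"ay":0,"az":0},
    {"claw":0.22,"x":0.006,"y":-0.05,"z":0,"ax":0,"ay":0,"az":0},
    {"claw":0.22,"x":0,"y":0,"z":0,"ax":0,"ay":0,"az":0}
  ]
}}

```text
clock: 17.73
ee_pos: [547.7, 58.2, -24.3]
tcp_rot: [[-0.123, 0.992, -0.0], [0.992, 0.123, 0.0], [0.0, -0.0, -1.0]]
force: [-1.1, 1.1, 1.2]
grip_width: 20.0
grasp_force: 1.3
```

Request:
{"op": "servo_tool", "data": {
  "motion": [
    {"claw":0.22,"x":0.012,"y":-0.099,"z":0,"ax":0,"ay":0,"az":0},
    {"claw":0.22,"x":0,"y":0,"z":0,"ax":0,"ay":0,"az":0},
    {"claw":0.22,"x":0,"y":0,"z":0,"ax":0,"ay":0,"az":0}
  ]
}}

```text
clock: 17.98
ee_pos: [547.8, 57.3, -24.3]
tcp_rot: [[-0.123, 0.992, -0.0], [0.992, 0.123, 0.0], [0.0, -0.0, -1.0]]
force: [-0.6, 5.2, 1.5]
grip_width: 20.4
grasp_force: 2.7
```

Request:
{"op": "servo_tool", "data": {
  "motion": [
    {"claw":0.22,"x":0.012,"y":-0.099,"z":0,"ax":0,"ay":0,"az":0},
    {"claw":0.22,"x":0,"y":0,"z":0,"ax":0,"ay":0,"az":0},
    {"claw":0.22,"x":0,"y":0,"z":0,"ax":0,"ay":0,"az":0}
  ]
}}

```text
clock: 18.23
ee_pos: [547.9, 56.6, -24.3]
tcp_rot: [[-0.123, 0.992, -0.0], [0.992, 0.123, 0.001], [0.001, -0.0, -1.0]]
force: [-1.7, 10.0, 0.2]
grip_width: 19.6
grasp_force: 4.8
```

```bash
python3 - <<'E'
from h import *
F=[]
for k in range(4):
    d=save('top','t9'); F.append(env.read_state()['force'])
print(np.mean(F,0),env.read_state()['ee_pos'],env.read_state()['moment'])
g=cv2.cvtColor(cv2.imread('pics/t9.png'),cv2.COLOR_BGR2GRAY)
a,b,c=[cv2.cvtColor(cv2.imread(f'pics/{n}.png'),cv2.COLOR_BGR2GRAY)[170:290,325:420].astype('float32') for n in('t7','t8','t9')]
w=cv2.createHanningWindow((95,120),cv2.CV_32F); print(cv2.phaseCorrelate(a,c,w),cv2.phaseCorrelate(b,c,w),cv2.phaseCorrelate(a,b,w))
E
```

```text
[-1.13477837  9.02534035  1.24196304] [547.88165352  56.63304672 -24.27529807] [1.5973204  0.27435628 0.00765263]
((-0.007435324978580127, -0.004359958830065125), 1.1452275386287107) ((0.004245246472180497, 0.0246845032733205), 1.1354986967311964) ((0.000938395441330897, -0.036114127823459796), 1.119037544561757)
```

The push settled at 9 N, which is within snug, and the microscope hasn't moved (under 0.1 mm). I'll let go, back off, rise, shut the fingers and go over the corner.

Request:
{"op": "servo_tool", "data": {
  "motion": [
    {"claw":0.22,"x":-0.06,"y":0.5,"z":0,"ax":0,"ay":0,"az":0},
    {"claw":0.22,"x":-0.12,"y":1,"z":0,"ax":0,"ay":0,"az":0},
    {"claw":0.22,"x":-0.18,"y":1.5,"z":0,"ax":0,"ay":0,"az":0},
    {"claw":0,"x":0,"y":0,"z":2.5,"ax":0,"ay":0,"az":0},
    {"claw":0,"x":0,"y":0,"z":3,"ax":0,"ay":0,"az":0},
    {"claw":0,"x":0,"y":0,"z":3,"ax":0,"ay":0,"az":0},
    {"claw":0,"x":0,"y":0,"z":3,"ax":0,"ay":0,"az":0},
    {"claw":0,"x":0,"y":0,"z":0,"ax":0,"ay":0,"az":0}
  ]
}}

```text
clock: 19.1
ee_pos: [547.4, 87.0, 95.9]
tcp_rot: [[-0.123, 0.992, 0.007], [0.992, 0.123, 0.001], [-0.0, 0.007, -1.0]]
force: [1.6, 0.8, 1.5]
grip_width: 0.3
grasp_force: 0.0
```

```bash
python3 - <<'E'
from h import *
save('top','t10'); g=cv2.cvtColor(cv2.imread('pics/t10.png'),cv2.COLOR_BGR2GRAY)
for x in range(212,246,5):
    r=np.where(g[180:225,x]<45)[0]+180; print(x,r.min() if len(r) else None,r.max() if len(r) else None,len(r))
for y,z in((30,11),(0,7)):
    c=562-(y+38)*np.tan(np.radians(7)); print(y,proj('t10',[[c+25,y,z],[c-25,y,z]]).round(1).tolist())
s=env.read_state();print(s['ee_pos'],s['clock'])
i=cv2.imread('pics/t10.png')[160:256,170:298]; cv2.imwrite('pics/t10c.png',np.clip(cv2.resize(i,(800,600),interpolation=cv2.INTER_CUBIC)*1.7,0,255).astype('uint8'))
E
```

```text
212 None None 0
217 191 209 18
222 190 211 22
227 190 210 21
232 189 209 21
237 188 209 22
242 188 208 20
30 [[219.2, 188.7], [219.2, 213.3]]
0 [[234.0, 187.0], [234.0, 211.5]]
[546.29969421  86.86027738  93.56536166] 19.15
```

View pics/t10c.png

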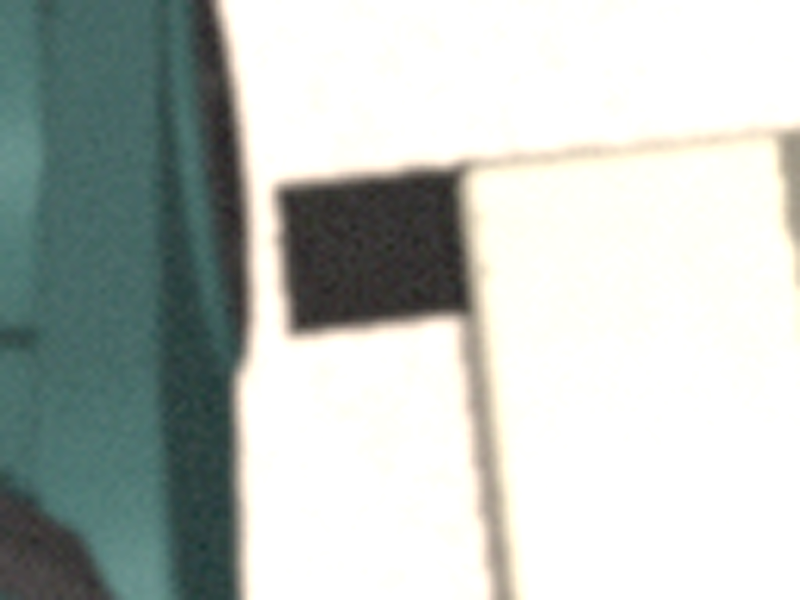

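The picture shows the wedge square under the base: its outline is (280-465,165-330) in the crop, parallel to the base edges and centred on the foot line within about 1 mm. Now over the corner to press.

Request:
{"op": "servo_tool", "data": {
  "motion": [
    {"claw":0,"x":0.196,"y":-1.55,"z":0,"ax":0,"ay":0,"az":0},
    {"claw":0,"x":0.196,"y":-1.55,"z":0,"ax":0,"ay":0,"az":0},
    {"claw":0,"x":0.196,"y":-1.55,"z":0,"ax":0,"ay":0,"az":0},
    {"claw":0,"x":0.196,"y":-1.55,"z":0,"ax":0,"ay":0,"az":0},
    {"claw":0,"x":0.196,"y":-1.55,"z":0,"ax":0,"ay":0,"az":0},
    {"claw":0,"x":0.196,"y":-1.55,"z":0,"ax":0,"ay":0,"az":0},
    {"claw":0,"x":0.196,"y":-1.55,"z":0,"ax":0,"ay":0,"az":0},
    {"claw":0,"x":0.196,"y":-1.55,"z":0,"ax":0,"ay":0,"az":0},
    {"claw":0,"x":0,"y":0,"z":-2,"ax":0,"ay":0,"az":0},
    {"claw":0,"x":0,"y":0,"z":-2,"ax":0,"ay":0,"az":0},
    {"claw":0,"x":0,"y":0,"z":-1.5,"ax":0,"ay":0,"az":0},
    {"claw":0,"x":0,"y":0,"z":-0.5,"ax":0,"ay":0,"az":0},
    {"claw":0,"x":0,"y":0,"z":0,"ax":0,"ay":0,"az":0},
    {"claw":0,"x":0,"y":0,"z":0,"ax":0,"ay":0,"az":0}
  ]
}}

```text
clock: 20.32
ee_pos: [559.7, -37.6, 30.1]
tcp_rot: [[-0.123, 0.992, -0.001], [0.992, 0.123, 0.0], [0.0, -0.001, -1.0]]
force: [-0.2, -0.7, -0.1]
grip_width: 0.8
grasp_force: 0.0
```

Request:
{"op": "servo_tool", "data": {
  "motion": [
    {"claw":0,"x":0,"y":0,"z":-0.15,"ax":0,"ay":0,"az":0},
    {"claw":0,"x":0,"y":0,"z":0,"ax":0,"ay":0,"az":0}
  ]
}}

```text
clock: 20.48
ee_pos: [560.1, -37.7, 29.2]
tcp_rot: [[-0.123, 0.992, 0.0], [0.992, 0.123, -0.0], [-0.0, 0.0, -1.0]]
force: [-0.3, 0.2, -0.2]
grip_width: 0.9
grasp_force: 0.0
```

Request:
{"op": "servo_tool", "data": {
  "motion": [
    {"claw":0,"x":0.15,"y":0,"z":0,"ax":0,"ay":0,"az":0},
    {"claw":0,"x":0,"y":0,"z":-0.1,"ax":0,"ay":0,"az":0},
    {"claw":0,"x":0,"y":0,"z":0,"ax":0,"ay":0,"az":0}
  ]
}}

```text
clock: 20.73
ee_pos: [561.7, -37.9, 28.3]
tcp_rot: [[-0.123, 0.992, 0.0], [0.992, 0.123, -0.0], [-0.0, 0.0, -1.0]]
force: [0.1, 0.0, 0.2]
grip_width: 0.5
grasp_force: 0.0
```

Request:
{"op": "servo_tool", "data": {
  "motion": [
    {"claw":0,"x":0,"y":0,"z":-0.05,"ax":0,"ay":0,"az":0},
    {"claw":0,"x":0,"y":0,"z":0,"ax":0,"ay":0,"az":0}
  ]
}}

```text
clock: 20.9
ee_pos: [561.7, -37.9, 28.1]
tcp_rot: [[-0.123, 0.992, 0.0], [0.992, 0.123, 0.0], [-0.0, 0.0, -1.0]]
force: [-3.3, 1.5, 5.6]
grip_width: 0.8
grasp_force: 2.7
```

Request:
{"op": "servo_tool", "data": {
  "motion": [
    {"claw":0,"x":0,"y":0,"z":-0.05,"ax":0,"ay":0,"az":0},
    {"claw":0,"x":0,"y":0,"z":0,"ax":0,"ay":0,"az":0}
  ]
}}

```text
clock: 21.07
ee_pos: [561.8, -37.9, 28.0]
tcp_rot: [[-0.123, 0.992, -0.0], [0.992, 0.123, 0.0], [0.0, -0.0, -1.0]]
force: [-5.0, 0.8, 15.0]
grip_width: 0.3
grasp_force: 7.3
```

Request:
{"op": "servo_tool", "data": {
  "motion": [
    {"claw":0,"x":0,"y":0,"z":0,"ax":0,"ay":0,"az":0},
    {"claw":0,"x":0,"y":0,"z":0,"ax":0,"ay":0,"az":0},
    {"claw":0,"x":0,"y":0,"z":0,"ax":0,"ay":0,"az":0},
    {"claw":0,"x":0,"y":0,"z":0,"ax":0,"ay":0,"az":0},
    {"claw":0,"x":0,"y":0,"z":0,"ax":0,"ay":0,"az":0},
    {"claw":0,"x":0,"y":0,"z":0,"ax":0,"ay":0,"az":0},
    {"claw":0,"x":0,"y":0,"z":0,"ax":0,"ay":0,"az":0},
    {"claw":0,"x":0,"y":0,"z":0,"ax":0,"ay":0,"az":0}
  ]
}}

```text
clock: 21.73
ee_pos: [561.7, -37.9, 28.0]
tcp_rot: [[-0.123, 0.992, 0.0], [0.992, 0.123, 0.0], [0.0, 0.0, -1.0]]
force: [-5.9, 0.5, 14.3]
grip_width: 0.5
grasp_force: 7.5
```

Request:
{"op": "servo_tool", "data": {
  "motion": [
    {"claw":0,"x":0,"y":0,"z":0.2,"ax":0,"ay":0,"az":0},
    {"claw":0,"x":0,"y":0,"z":1,"ax":0,"ay":0,"az":0},
    {"claw":0,"x":0,"y":0,"z":3,"ax":0,"ay":0,"az":0},
    {"claw":0,"x":0,"y":0,"z":3,"ax":0,"ay":0,"az":0},
    {"claw":0,"x":-0.2,"y":2,"z":0,"ax":0,"ay":0,"az":0},
    {"claw":0,"x":-0.2,"y":2,"z":0,"ax":0,"ay":0,"az":0},
    {"claw":0,"x":-0.2,"y":2,"z":0,"ax":0,"ay":0,"az":0},
    {"claw":0,"x":-0.2,"y":2,"z":0,"ax":0,"ay":0,"az":0},
    {"claw":0,"x":-0.2,"y":2,"z":0,"ax":0,"ay":0,"az":0},
    {"claw":0,"x":-0.2,"y":2,"z":0,"ax":0,"ay":0,"az":0},
    {"claw":0,"x":0,"y":0,"z":0,"ax":0,"ay":0,"az":0},
    {"claw":0,"x":0,"y":0,"z":0,"ax":0,"ay":0,"az":0}
  ]
}}

```text
clock: 22.73
ee_pos: [549.6, 82.7, 99.7]
tcp_rot: [[-0.124, 0.992, 0.0], [0.992, 0.124, -0.0], [-0.0, 0.0, -1.0]]
force: [0.5, -0.1, -1.1]
grip_width: 1.1
grasp_force: 0.0
```

```bash
python3 - <<'E'
from h import *
save('top','t11'); s=env.read_state();print(s['ee_pos'],s['force'],s['clock'])
w=cv2.createHanningWindow((95,120),cv2.CV_32F)
a,b,c=[cv2.cvtColor(cv2.imread(f'pics/{n}.png'),cv2.COLOR_BGR2GRAY)[170:290,325:420].astype('float32') for n in('t7','t10','t11')]
print(cv2.phaseCorrelate(a,c,w),cv2.phaseCorrelate(b,c,w))
g=cv2.cvtColor(cv2.imread('pics/t11.png'),cv2.COLOR_BGR2GRAY)
for x in range(217,246,5):
    r=np.where(g[180:225,x]<45)[0]+180; print(x,r.min() if len(r) else None,r.max() if len(r) else None,len(r))
E
```

```text
[549.70102475  82.04215418  99.66690677] [-0.58181986 -0.24460578  0.68459584] 22.7833
((0.01406717248522682, 0.06909612270938936), 1.144733618820707) ((-0.014453575275716446, -0.03539944508685977), 1.129308760828442)
217 191 209 19
222 190 211 22
227 190 210 21
232 189 209 21
237 188 209 22
242 189 208 20
```

The press held at about 14 N with no sinking. Neither the microscope nor the wedge moved, and the arm is clear of everything.

```bash
python3 -c "
from plant import env; print(env.close_job())"
```

```text
the job is handed in; nothing more can be done
None
```

The job is handed in: the wedge is snug and square under the short foot (9 N push, about 1 mm off centre), the corner held under a 14 N press without rocking, and the microscope did not move measurably.

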